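# Walk the V-block round against the fixture fence

### The job

The heavy loose V-block stands askew on the fixture plate. Without gripping or lifting it, and touching it on the outside only (keep the fingers out of its V), walk it round with fingertip pushes, now at one corner, now at another, until one of its two long sides, either will do, lies flush against the fence with its whole length backed by the fence, so that a frame tube would lie straight in its V and in the V of the clamped end rest. Leave everything else where it stands, and finish with the arm clear.

Things in the scene. Friction and masses are not known exactly. Their poses are not given: they have to be found in the camera images.
- vblock_mid (a point): Centre of the loose V-block, half-way up (25 mm above the plate): a bare-metal block 104 mm wide (its x), 140 mm long (its y) and 50 mm high, with a V groove 44 mm wide and 22 mm deep along its length (y) in the top. Its two long sides (x = -52 and +52 mm) are flat and alike; either may go to the fence.
- vblock: The same V-block, origin at the centre of its underside, same axes. 1.4 to 2.1 kg, too wide to grip. It slides on the plate under a push of about 6 to 16 N and does not tip when pushed. It starts well out in front of the fence, turned 50 to 90 degrees one way or the other from lying along it.
- fence_mid (a point): Foot of the fence's flat face, at the middle of its length, on the plate's top (20 mm above the bench). x points squarely into the fence, away from the robot; y runs along it, to the robot's left; z up. The fence is a fixed steel bar 480 mm long (y -240 to +240 mm), 40 mm high, 30 mm thick.
- rest_mid (a point): Centre, half-way up, of the end rest: a short V-block of the same section, 70 mm long, fixed against the fence at its left end, same axes as the fence. On the robot's side of it stands a fixed toggle clamp, 44 mm wide, from x = -52 to -212 mm of this point, up to 60 mm above the plate.
- fixture: The fixed fixture: a dark steel plate with a grid of holes, 400 mm (x) by 540 mm (y), 20 mm thick, that carries fence, rest and clamp. Origin under its centre on the bench, same axes as the fence; the fence's face lies at x = +120 mm. Small bystanders stand along its robot-side edge (x below -135 mm).
- offcut: Bystander: short aluminium tube standing on the plate near its robot-side edge, 25 mm across, 55 mm high; origin at the centre of its foot. Leave alone.
- dog: Bystander: steel stop pin with a thicker head standing on the plate near its robot-side edge, 28 mm across, 40 mm high; origin at the centre of its foot. Leave alone.
- bearing: Bystander: ball-bearing ring lying on the plate near its robot-side edge, 40 mm across, 12 mm high; origin at the centre of its underside. Leave alone.
- caster: Bystander: grey caster wheel lying flat on the bench left of the plate, 125 mm across, 44 mm high; origin at the centre of its underside. Leave alone.
- driver: Bystander: screwdriver lying on the bench at the left; origin at the underside of its middle. Leave alone.
- wrench: Bystander: wrench lying on the bench right of the plate; origin at the underside of its middle. Leave alone.
- spray: Bystander: spray can standing on the bench at the right, 52 mm across, 160 mm high; origin at the centre of its foot. Leave alone.
There are look-alikes about, which are no part of the job. What is shaped like the vblock but purple is not meant.

How it is judged:
By the outcome, as a careful person would: the job done as asked, in the order asked, and still so for the second after the job is handed in, with the robot touching nothing.
It also fails if it takes over 67 s, if anything falls off the work surface, if the arm or the gripper's body presses on something with over 40 N, if the wrist force passes 120 N, or if a joint passes its speed limit or range.

### The arm

A 6-joint arm with a two-finger parallel gripper is mounted at the origin on the work surface. World frame = base frame: x ahead of the robot, y to its left, z up, the work surface at z = 0. Lengths are in m, angles in degrees, forces in N, time in s.
With the tool pointing down it reaches from about 0.25 to 0.725 m from the base axis. Payload 9.7 kg.
Tool frame: the origin (TCP) lies on the centre line of the jaws, within the pads' length; the fingertips stand 22 mm ahead of it and the grasp point (between the pads) lies 3 mm ahead of it; z points along the fingers, y is the direction in which the jaws open and shut (so a half turn about z gives the same grasp; the last joint's range is limited). The gripper opens to 85 mm and grips with 20 to 120 N. Pads are 22 mm wide; open, the fingers measure 114 mm over their backs; the gripper's body (76 mm by 85 mm) begins 54 mm behind the grasp point. The pads swing forward as they close: fully open they stand 13 mm farther back than shut.
Start: joints at [-68.182, 4.979, 10.078, 95.1, 0, 90], TCP at [0.204, -0.511, 0.253] pointing down, gripper open.
Joint ranges: [-179.16, 179.16], [-48.56, 103.87], [-65.8, 70.77], [-126.05, 130.52], [-82.76, 87.17], [-180, 180]. Speed limits (degrees/s): [127.2, 127.2, 147.25, 180, 180, 180].

### API

Orientations are given as [roll, pitch, yaw] about the fixed x, y, z axes, in that order (R = Rz(yaw) Ry(pitch) Rx(roll)).
In Python, from workcell import get_obs, camera, camera_params, job_done gives the robot as it stands.
- The arm moves only by the tool servo_tool, never from a script. Its argument "steps" is a list of rows, each an object of numbers: "x", "y", "z": the shift along the world's x, y, z in mm; "yaw": the turn about the world's z in degrees. A call has 1 to 12 rows; each row is the pose to reach, as a shift and turn from the pose measured when the call began; what a row does not reach only later rows make up. A row lasts 1/8 s, in which the tool goes at most 62.5 mm and 10.7 degrees, less where a joint would pass 70% of its speed; a pose out of reach is approached as far as the arm can. A call with a gripper value outside its range is refused whole. "grip" is the finger opening in mm, from 0 to 85.4, set as the call begins (left out, the last holds). The fingers move at their own pace and stop on an object; "grip_force" is the grip in N (left out, the last holds). Time passes only in rows, so rows that repeat a pose let the fingers close. It gives the time, the measured TCP pose, the force and the opening at its end, in the units of the state.
- get_obs(): the state, without advancing time (a new reading comes with each control period).
- camera(name): name is "scene" or "top" or "wrist"; returns (picture, depth): 400x640x3 uint8, red, green, blue; 400x640 float32, m along the optical axis (not along the pixel's ray), 0 where there is no reading.
- camera_params(name): a dict with "intrinsics" (3x3 intrinsics, pixels), "D" ([k1, k2, p1, p2, k3] as OpenCV has them; the pictures are not rectified), "rvec" (rotation vector, rad) and "tvec" (3), from world to camera coordinates, as OpenCV has them; the wrist camera has in their place "hand_eye" (4x4, takes a point from camera to tool coordinates, whose origin is the TCP and whose axes are the flange's). Camera axes: x right, y down, z forward; pixel columns grow to the right and rows downward; lengths in m; the calibration is good to about 2 mm. A picture is of the moment at which its call begins: read the wrist's pose just before it. camera_params takes no time and is no camera call.
- job_done(): hands the job in, once; it reports no verdict.
The state is a dict: "time": time; "q": joint angles; "qd": joint speeds; "joint_efforts": joint torques, N m; "ee_pos": TCP position; "tcp_rot": TCP orientation; "wrist_force": force on the tool from outside, world axes, zero at the start; "torque": the same for the moment, N m; "opening": finger opening in m.
Only numpy, scipy, OpenCV 4.12 (cv2) and the standard library are available. Lean on these libraries where they do the work, as an engineer would, in place of code of your own. Each camera call takes 0.05 s, during which the arm holds its last target.

## Working session

There is one attempt and no reset: what is moved stays moved. The work goes in short steps, Python scripts to look and compute and a tool call to move; the robot and the scene stay as the last step left them, time stands still between calls to the robot, and variables do not carry over. Pictures are saved under pics/ and viewed, and the job is handed in when it is done.

Besides the shell and the picture viewer there is one more tool, called after "Request:" as name(argument=value, ...), one argument or row to a line, values as JSON. servo_tool: Moves the arm, as the interface text tells. Its arguments: {"type":"object","properties":{"steps":{"type":"array"},"grip":{"type":"number"},"grip_force":{"type":"number"}},"required":["steps"]}

```bash
ls; mkdir -p pics; python3 - <<'E'
from workcell import *
import cv2,numpy as np
print(get_obs())
for n in ["top","scene"]:
    im,d=camera(n); p=camera_params(n)
    np.savez(f"pics/{n}0.npz",im=im,d=d)
    cv2.imwrite(f"pics/{n}0.png",im[:,:,::-1]); print(n,p)
E
```

```text
pics
{'time': 0.0, 'q': array([-6.81807234e+01,  5.01014874e+00,  1.00348793e+01,  9.50986679e+01,
        1.03752958e-03,  8.99996552e+01]), 'qd': array([ 0.00216405,  0.08654727, -0.0069352 , -0.04115399,  0.04559515,
       -0.00674938]), 'joint_efforts': array([ 3.10626899e-05, -5.20400906e+01,  4.64795709e+01,  1.66955462e-02,
       -6.55769804e-05, -9.64848510e-06]), 'ee_pos': array([ 0.20435681, -0.51041757,  0.25259598]), 'tcp_rot': array([-1.79926063e+02, -1.03797372e-03,  2.18196201e+01]), 'wrist_force': array([ 0.10756017,  0.17254598, -0.00409705]), 'torque': array([-0.00676578, -0.00975864,  0.0483364 ]), 'opening': 0.08528699115742688}
top {'intrinsics': array([[495.21835939,   0.        , 322.24831202],
       [  0.        , 495.21835939, 205.18608888],
       [  0.        ,   0.        ,   1.        ]]), 'D': array([-0.13402788,  0.        ,  0.        ,  0.        ,  0.        ]), 'rvec': array([ 2.20800347, -2.17422884,  0.07725665]), 'tvec': array([0.03252544, 0.47442804, 1.49972121])}
scene {'intrinsics': array([[404.61240039,   0.        , 316.01908317],
       [  0.        , 404.61240039, 203.71447293],
       [  0.        ,   0.        ,   1.        ]]), 'D': array([-0.03241657,  0.        ,  0.        ,  0.        ,  0.        ]), 'rvec': array([ 2.41745499,  0.73625142, -0.21800195]), 'tvec': array([-0.42758083, -0.16548546,  1.3442002 ])}
```

View pics/top0.png

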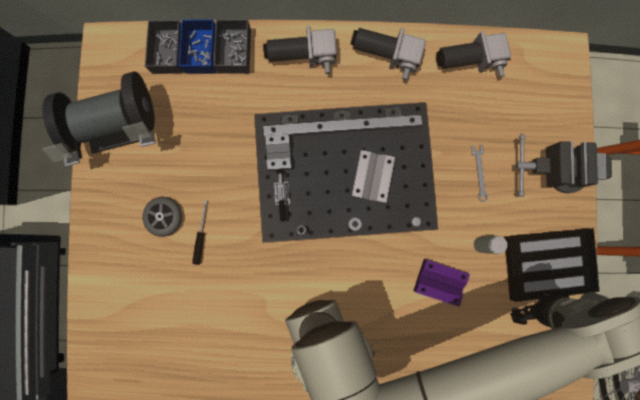

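View pics/scene0.png

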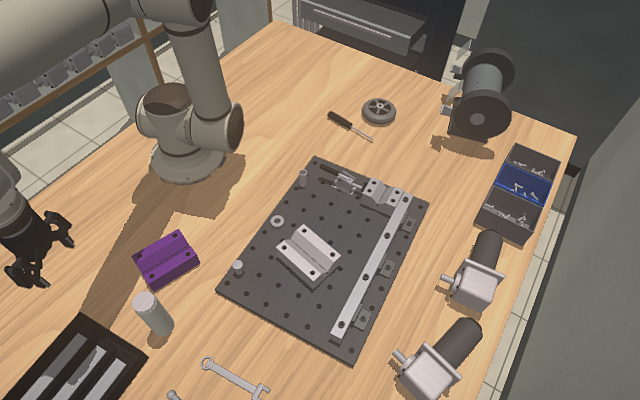

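Candidates in the top view: the bare-metal block at (374,176), the purple look-alike at (442,282), and the fixed end rest at (278,150). I choose (374,176), and will check it in a crop and measure it.

```bash
cat > h.py <<'E'
import numpy as np,cv2
from workcell import *
def pts(n,im,d):
    p=camera_params(n);K=p['intrinsics'];D=p['D']
    R=cv2.Rodrigues(p['rvec'])[0];t=p['tvec']
    v,u=np.mgrid[0:400,0:640]
    uv=cv2.undistortPoints(np.stack([u,v],-1).reshape(-1,1,2).astype(np.float32),K,D).reshape(-1,2)
    c=np.c_[uv,np.ones(len(uv))]*d.reshape(-1,1)
    return ((c-t)@R).reshape(400,640,3)
def ray(n,uvs,z):
    p=camera_params(n);K=p['intrinsics'];D=p['D'];R=cv2.Rodrigues(p['rvec'])[0];t=p['tvec']
    uv=cv2.undistortPoints(np.array(uvs,np.float32).reshape(-1,1,2),K,D).reshape(-1,2)
    r=np.c_[uv,np.ones(len(uv))]@R; o=-R.T@t
    s=(z-o[2])/r[:,2]; return o+r*s[:,None]
E
python3 - <<'E'
from h import *
f=np.load('pics/top0.npz');im,d=f['im'],f['d']
P=pts('top',im,d)
c=cv2.resize(im[95:250,245:450],None,fx=3.9,fy=3.8,interpolation=cv2.INTER_CUBIC)
cv2.imwrite('pics/crop0.png',c[:,:,::-1])
z=P[...,2]
m=(d>0)&(z>0.060)&(z<0.085)
reg=np.zeros_like(m);reg[145:208,345:400]=1
def rect(mm):
    q=P[mm][:,:2]*1000; r=cv2.minAreaRect(q.astype(np.float32)); print(mm.sum(),r,np.median(P[mm][:,2]),cv2.boxPoints(r).round(0).tolist())
rect(m&reg)
reg[:]=0;reg[130:172,262:295]=1;rect(m&reg)
# fence z 60
m2=(d>0)&(z>0.052)&(z<0.066);reg[:]=0;reg[112:135,260:425]=1;rect(m2&reg)
# plate
m3=(d>0)&(z>0.012)&(z<0.028);reg[:]=0;reg[100:245,250:440]=1;rect(m3&reg)
reg[:]=1
# bystanders
for nm,(a,b,c_,e) in dict(offcut=(222,238,292,310),bear=(214,234,345,364),dog=(214,230,408,426),clamp=(168,222,268,295),spray=(232,256,472,512)).items():
    s=P[a:b,c_:e];k=(s[...,2]>0.026)&(d[a:b,c_:e]>0);q=s[k]; print(nm,k.sum(),q.min(0).round(3),q.max(0).round(3),np.median(q,0).round(3))
E
```

```text
1257 ((559.6724853515625, -110.88726806640625), (105.22662353515625, 141.39669799804688), 79.50798034667969) 0.06925904881738588 [[481.0, -150.0], [620.0, -175.0], [639.0, -72.0], [500.0, -46.0]]
716 ((634.5963134765625, 172.10693359375), (121.5344467163086, 90.32584381103516), 1.3273299932479858) 0.06873793774241224 [[573.0, 216.0], [575.0, 126.0], [696.0, 128.0], [694.0, 219.0]]
1515 ((718.0025024414062, -17.499282836914062), (39.713443756103516, 480.6120910644531), 5.301365375518799) 0.05989241550671574 [[676.0, 220.0], [720.0, -259.0], [760.0, -255.0], [716.0, 224.0]]
16996 ((580.85400390625, -30.067535400390625), (402.6214904785156, 542.24609375), 5.093660831451416) 0.02024607715032306 [[356.0, 222.0], [404.0, -318.0], [805.0, -282.0], [757.0, 258.0]]
offcut 41 [0.375 0.082 0.026] [0.421 0.131 0.082] [0.399 0.104 0.066]
bear 121 [ 0.39  -0.085  0.026] [ 0.448 -0.03   0.041] [ 0.417 -0.06   0.032]
dog 81 [ 0.413 -0.271  0.026] [ 0.448 -0.225  0.068] [ 0.425 -0.238  0.059]
clamp 476 [0.422 0.128 0.026] [0.583 0.206 0.082] [0.509 0.163 0.061]
spray 573 [ 0.328 -0.539  0.026] [ 0.387 -0.428  0.169] [ 0.362 -0.446  0.136]
```

View pics/crop0.png

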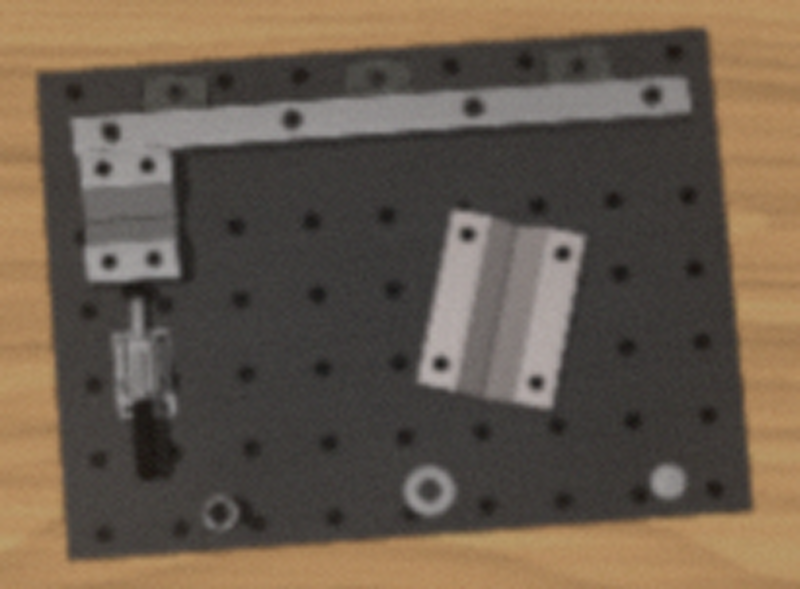

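The crop shows the bare-metal block with its groove running from about (510,230) to (490,400), clearly separate from the rest at (130,210). In the fence frame its centre is near (-148,-79) mm and it has to turn about 75° clockwise. I'll push its right long side at the near end, going +y and then round towards the fence.

Request:
servo_tool(
  steps=[
    {"x":40,"y":45,"z":0,"yaw":-5},
    {"x":85,"y":95,"z":0,"yaw":-10},
    {"x":130,"y":140,"z":0,"yaw":-16.7},
    {"x":170,"y":185,"z":0,"yaw":-16.7},
    {"x":215,"y":235,"z":0,"yaw":-16.7},
    {"x":260,"y":280,"z":-20,"yaw":-16.7},
    {"x":288,"y":315,"z":-60,"yaw":-16.7},
    {"x":288,"y":315,"z":-100,"yaw":-16.7},
    {"x":288,"y":315,"z":-100,"yaw":-16.7},
  ],
  grip=0,
)

```text
time: 1.23
ee_pos: [0.4908, -0.194, 0.1492]
tcp_rot: [-179.8, 0.3, 5.2]
wrist_force: [-0.4, -0.2, 0.3]
opening: 0.0
```

Request:
servo_tool(
  steps=[
    {"x":0,"y":-2,"z":-40},
    {"x":0,"y":-2,"z":-80},
    {"x":0,"y":-2,"z":-97},
    {"x":0,"y":-2,"z":-97},
  ],
)

```text
schema error: expected keys x, y, z, yaw
```

```bash
cat > look.py <<'E'
import sys
from h import *
o=get_obs(); print(o['time'],o['ee_pos'].round(4),o['wrist_force'].round(1))
k=sys.argv[1]; out=[]
for n,(a,b,c,e) in dict(top=(95,250,245,450),scene=(140,370,190,440)).items():
    im,d=camera(n); np.savez(f"pics/{n}{k}.npz",im=im,d=d)
    s=im[a:b,c:e]; f=300/s.shape[0]; out.append(cv2.resize(s,None,fx=f,fy=f,interpolation=cv2.INTER_CUBIC))
    P=pts(n,im,d)
    rel=P-np.array([.7004,-.0194,0]); th=np.radians(5.1);cc,ss=np.cos(th),np.sin(th)
    xf=rel[...,0]*cc+rel[...,1]*ss; yf=-rel[...,0]*ss+rel[...,1]*cc
    z=P[...,2]
    m=(d>0)&(z>.064)&(z<.076)&(xf<.01)&(xf>-.26)&(yf<.155)&(yf>-.25)
    # bare-metal: bright
    m&=im.max(-1)>90
    nn,l,st,_=cv2.connectedComponentsWithStats(m.astype(np.uint8),connectivity=8)
    if nn>1:
        i=1+st[1:,4].argmax(); mm=l==i
        r=cv2.minAreaRect(np.c_[xf[mm],yf[mm]].astype(np.float32)*1000)
        print(n,'fence-frame rect',st[i,4],np.round(r[0],1),np.round(r[1],1),round(r[2],1),np.round(cv2.boxPoints(r)).tolist())
cv2.imwrite(f'pics/look{k}.png',np.hstack(out)[:,:800,::-1])
E
python3 look.py 1
```

```text
1.225 [ 0.4908 -0.194   0.1492] [-0.4 -0.2  0.3]
top fence-frame rect 513 [-140.2  -48. ] [ 41.4 139.8] 74.1 [[-213.0, -49.0], [-79.0, -87.0], [-67.0, -47.0], [-202.0, -9.0]]
scene fence-frame rect 645 [-156.1 -110.7] [ 37.5 140.3] 74.6 [[-229.0, -110.0], [-93.0, -147.0], [-84.0, -111.0], [-219.0, -74.0]]
```

View pics/look1.png

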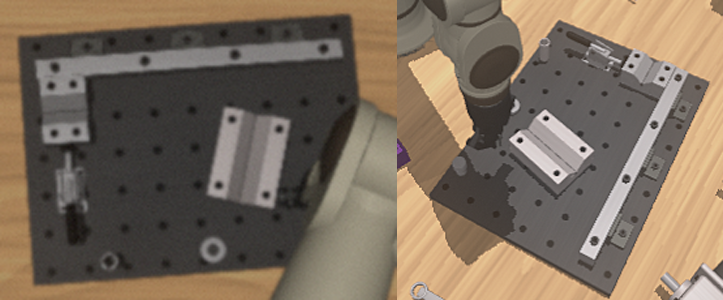

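The block (top view at (250,155), scene at (550,150)) hasn't moved and the gripper hangs just right of its near end. I'll descend.

Request:
servo_tool(
  steps=[
    {"x":0,"y":-2,"z":-40,"yaw":0},
    {"x":0,"y":-2,"z":-80,"yaw":0},
    {"x":0,"y":-2,"z":-97,"yaw":0},
    {"x":0,"y":-2,"z":-97,"yaw":0},
  ],
)

```text
time: 1.82
ee_pos: [0.4922, -0.1984, 0.0576]
tcp_rot: [-179.9, -0.0, 5.1]
wrist_force: [0.1, 1.0, 0.9]
opening: 0.0003
```

```bash
python3 - <<'E'
s=open('look.py').read()
s=s.replace("i=1+st[1:,4].argmax(); mm=l==i","ok=[j for j in range(1,nn) if st[j,4]>60]; i=0; mm=np.isin(l,ok)").replace("st[i,4],","mm.sum(),")
open('look.py','w').write(s)
E
python3 look.py 2
```

```text
1.825 [ 0.4922 -0.1984  0.0576] [0.1 1.  0.9]
top fence-frame rect 1033 [-148.1  -78.5] [104.  141.1] 74.1 [[-230.0, -109.0], [-95.0, -148.0], [-66.0, -48.0], [-202.0, -9.0]]
scene fence-frame rect 1237 [-147.2  -77.6] [106.4 141.1] 74.4 [[-229.0, -110.0], [-94.0, -148.0], [-65.0, -45.0], [-201.0, -7.0]]
```

View pics/look2.png

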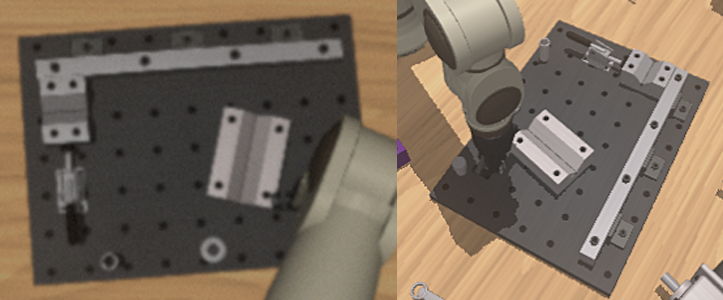

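Both cameras agree: centre (-148,-78) mm, long axis -16° in the fence frame. The finger is clear on the right, so I'll start pushing +y.

Request:
servo_tool(
  steps=[
    {"x":0,"y":12,"z":-4,"yaw":0},
    {"x":0,"y":22,"z":-4,"yaw":0},
    {"x":0,"y":29,"z":-4,"yaw":0},
    {"x":0,"y":36,"z":-4,"yaw":0},
    {"x":0,"y":43,"z":-4,"yaw":0},
    {"x":0,"y":50,"z":-4,"yaw":0},
    {"x":0,"y":57,"z":-4,"yaw":0},
    {"x":0,"y":64,"z":-4,"yaw":0},
    {"x":0,"y":64,"z":-4,"yaw":0},
  ],
)

```text
time: 3.05
ee_pos: [0.4924, -0.1347, 0.0551]
tcp_rot: [179.9, -0.1, 5.1]
wrist_force: [-4.3, -4.3, 2.5]
opening: 0.0003
```

```bash
python3 look.py 3
```

```text
3.05 [ 0.4924 -0.1347  0.0551] [-4.3 -4.3  2.5]
top fence-frame rect 617 [-134.7  -56.6] [ 85.6 141.1] 60.9 [[-217.0, -60.0], [-94.0, -128.0], [-52.0, -53.0], [-176.0, 15.0]]
scene fence-frame rect 1185 [-138.2  -64.4] [105.1 141.7] 59.8 [[-226.0, -74.0], [-103.0, -145.0], [-51.0, -55.0], [-173.0, 17.0]]
```

View pics/look3.png

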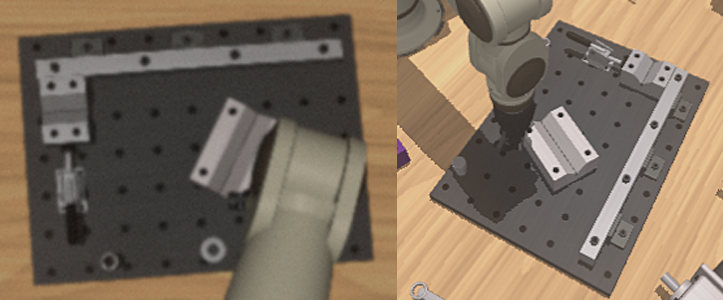

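The block has turned 14° cleanly (now -30°), with contact about 20 mm from its near-right corner. Continuing.

Request:
servo_tool(
  steps=[
    {"x":0,"y":7,"z":-2,"yaw":0},
    {"x":0,"y":14,"z":-2,"yaw":0},
    {"x":0,"y":21,"z":-2,"yaw":0},
    {"x":1,"y":28,"z":-2,"yaw":0},
    {"x":2,"y":35,"z":-2,"yaw":0},
    {"x":4,"y":42,"z":-2,"yaw":0},
    {"x":6,"y":48,"z":-2,"yaw":0},
    {"x":6,"y":48,"z":-2,"yaw":0},
  ],
)

```text
time: 4.15
ee_pos: [0.4979, -0.0875, 0.0541]
tcp_rot: [179.8, -0.0, 5.0]
wrist_force: [-8.2, -7.1, 9.8]
opening: 0.0001
```

```bash
python3 look.py 4
```

```text
4.15 [ 0.4979 -0.0875  0.0541] [-8.2 -7.1  9.8]
top fence-frame rect 442 [-101.8  -29.4] [ 39.3 140.6] 36.7 [[-159.0, 15.0], [-76.0, -98.0], [-44.0, -74.0], [-128.0, 39.0]]
scene fence-frame rect 1172 [-127.4  -48.9] [107.1 141.1] 36.8 [[-213.0, -24.0], [-128.0, -137.0], [-42.0, -73.0], [-127.0, 40.0]]
```

View pics/look4.png

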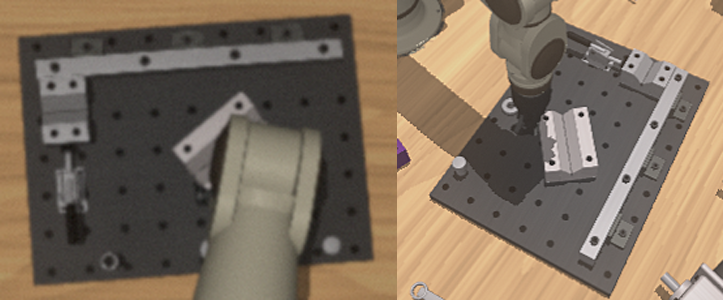

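Now -53°, 37° left, contact still near the same corner. I'll continue, curving towards the fence.

Request:
servo_tool(
  steps=[
    {"x":4,"y":6,"z":-1,"yaw":0},
    {"x":8,"y":12,"z":-1,"yaw":0},
    {"x":12,"y":18,"z":-1,"yaw":0},
    {"x":17,"y":23,"z":-1,"yaw":0},
    {"x":22,"y":28,"z":-1,"yaw":0},
    {"x":27,"y":32,"z":-1,"yaw":0},
    {"x":27,"y":32,"z":-1,"yaw":0},
  ],
)

```text
time: 5.12
ee_pos: [0.5227, -0.0554, 0.0534]
tcp_rot: [179.7, 0.3, 5.0]
wrist_force: [-14.4, -2.5, 10.0]
opening: -0.0002
```

```bash
python3 look.py 5
```

```text
5.125 [ 0.5227 -0.0554  0.0534] [-14.4  -2.5  10. ]
top fence-frame rect 149 [-73.2 -31.1] [ 38.9 141.1] 19.5 [[-115.0, 29.0], [-68.0, -104.0], [-31.0, -91.0], [-78.0, 42.0]]
scene fence-frame rect 1179 [-106.5  -40.6] [105.3 143. ] 16.9 [[-178.0, 13.0], [-136.0, -124.0], [-35.0, -94.0], [-77.0, 43.0]]
```

View pics/look5.png

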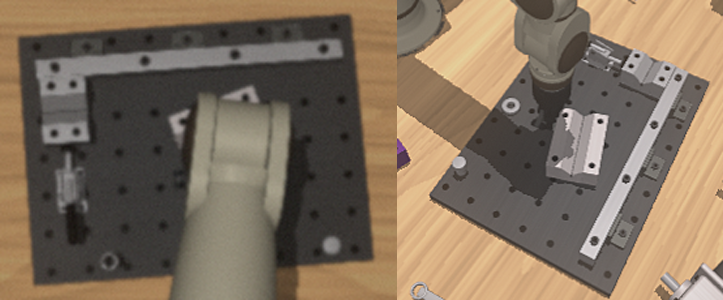

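Request:
servo_tool(
  steps=[
    {"x":5,"y":4,"z":-1,"yaw":0},
    {"x":10,"y":7,"z":-1,"yaw":0},
    {"x":15,"y":9,"z":-1,"yaw":0},
    {"x":20,"y":11,"z":-1,"yaw":0},
    {"x":25,"y":12,"z":-1,"yaw":0},
    {"x":25,"y":12,"z":-1,"yaw":0},
  ],
)

```text
time: 5.98
ee_pos: [0.5448, -0.0423, 0.0532]
tcp_rot: [179.9, 0.6, 5.1]
wrist_force: [-20.2, 4.0, 17.9]
opening: 0.0003
```

```bash
python3 look.py 6
```

```text
5.975 [ 0.5448 -0.0423  0.0532] [-20.2   4.   17.9]
top fence-frame rect 0 [0. 0.] [0. 0.] 0.0 [[0.0, 0.0], [0.0, 0.0], [0.0, 0.0], [0.0, 0.0]]
scene fence-frame rect 1178 [-89.7 -42. ] [102.2 143.6] 5.8 [[-148.0, 24.0], [-133.0, -119.0], [-32.0, -108.0], [-46.0, 35.0]]
```

View pics/look6.png

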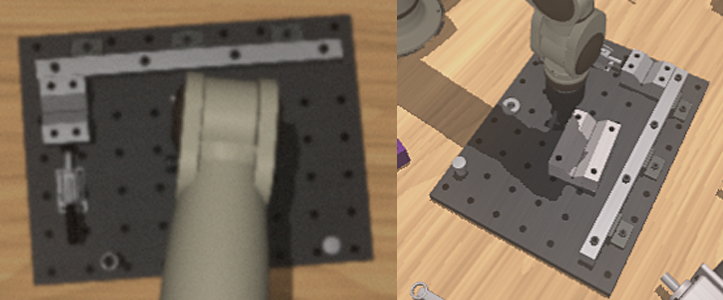

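About 6° left, but the push has drawn the force up to ~20 N, including an upward part. I'll back off, rise 3 mm, shift towards the middle and push on.

Request:
servo_tool(
  steps=[
    {"x":-12,"y":0,"z":0,"yaw":0},
    {"x":-12,"y":-12,"z":3,"yaw":0},
    {"x":-10,"y":-18,"z":3,"yaw":0},
    {"x":-10,"y":-18,"z":3,"yaw":0},
  ],
)

```text
time: 6.58
ee_pos: [0.5353, -0.061, 0.0561]
tcp_rot: [179.9, 0.5, 5.0]
wrist_force: [-0.5, 0.1, 0.3]
opening: 0.0004
```

Request:
servo_tool(
  steps=[
    {"x":6,"y":0,"z":0,"yaw":0},
    {"x":12,"y":1,"z":0,"yaw":0},
    {"x":18,"y":2,"z":0,"yaw":0},
    {"x":24,"y":2,"z":0,"yaw":0},
    {"x":30,"y":3,"z":0,"yaw":0},
    {"x":36,"y":3,"z":0,"yaw":0},
    {"x":36,"y":3,"z":0,"yaw":0},
  ],
)

```text
time: 7.45
ee_pos: [0.5694, -0.0572, 0.0559]
tcp_rot: [179.9, 0.8, 5.0]
wrist_force: [-13.0, 2.0, 7.1]
opening: 0.0001
```

```bash
python3 look.py 7
```

```text
7.45 [ 0.5694 -0.0572  0.0559] [-13.    2.    7.1]
top fence-frame rect 0 [0. 0.] [0. 0.] 0.0 [[0.0, 0.0], [0.0, 0.0], [0.0, 0.0], [0.0, 0.0]]
scene fence-frame rect 1256 [-70.8 -45.4] [103.9 143.4] 1.5 [[-125.0, 25.0], [-121.0, -118.0], [-17.0, -116.0], [-21.0, 28.0]]
```

View pics/look7.png

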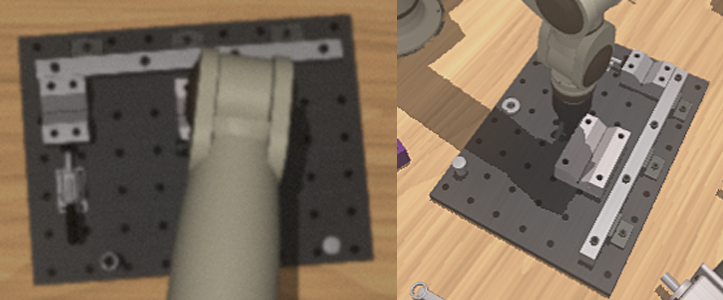

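Now about 1.5° off and 19 mm from the fence. I'll move to the middle of the side and push it home gently.

Request:
servo_tool(
  steps=[
    {"x":-12,"y":0,"z":0,"yaw":0},
    {"x":-12,"y":-10,"z":0,"yaw":0},
    {"x":-10,"y":-17,"z":0,"yaw":0},
    {"x":-6,"y":-17,"z":0,"yaw":0},
    {"x":2,"y":-16,"z":0,"yaw":0},
    {"x":7,"y":-16,"z":0,"yaw":0},
    {"x":12,"y":-15,"z":0,"yaw":0},
    {"x":15,"y":-15,"z":0,"yaw":0},
    {"x":18,"y":-15,"z":0,"yaw":0},
    {"x":18,"y":-15,"z":0,"yaw":0},
  ],
)

```text
time: 8.8
ee_pos: [0.5851, -0.0721, 0.0558]
tcp_rot: [180.0, 1.1, 5.0]
wrist_force: [-17.6, -0.5, 11.0]
opening: -0.0
```

```bash
python3 look.py 8
```

```text
8.8 [ 0.5851 -0.0721  0.0558] [-17.6  -0.5  11. ]
top fence-frame rect 218 [-54.    6.8] [ 37.2 109. ] 87.9 [[-109.0, -10.0], [-0.0, -14.0], [1.0, 23.0], [-108.0, 27.0]]
scene fence-frame rect 1234 [-55.5 -45.8] [102.  142.4] 0.4 [[-107.0, 25.0], [-106.0, -117.0], [-4.0, -117.0], [-5.0, 26.0]]
```

Nearly there. I'll push in small steps and watch the force rise at contact with the fence.

Request:
servo_tool(
  steps=[
    {"x":2,"y":0,"z":0,"yaw":0},
    {"x":4,"y":0,"z":0,"yaw":0},
    {"x":5,"y":0,"z":0,"yaw":0},
    {"x":5,"y":0,"z":0,"yaw":0},
  ],
)

```text
time: 9.4
ee_pos: [0.5875, -0.0719, 0.0559]
tcp_rot: [180.0, 1.5, 5.0]
wrist_force: [-20.5, -0.1, 13.8]
opening: 0.0001
```

Request:
servo_tool(
  steps=[
    {"x":4,"y":0,"z":0,"yaw":0},
    {"x":6,"y":0,"z":0,"yaw":0},
    {"x":6,"y":0,"z":0,"yaw":0},
  ],
)

```text
time: 9.78
ee_pos: [0.5876, -0.0719, 0.056]
tcp_rot: [-180.0, 2.2, 5.0]
wrist_force: [-38.8, -1.1, 24.5]
opening: -0.0001
```

```bash
python3 look.py 9
```

```text
9.775 [ 0.5876 -0.0719  0.056 ] [-38.8  -1.1  24.5]
top fence-frame rect 218 [-52.2   6.6] [107.7  35.4] 0.3 [[-106.0, 24.0], [-106.0, -11.0], [2.0, -11.0], [2.0, 25.0]]
scene fence-frame rect 1228 [-53.2 -44.8] [102.3 142.7] 0.2 [[-105.0, 26.0], [-104.0, -116.0], [-2.0, -116.0], [-2.0, 27.0]]
```

The finger stopped dead at x=0.5876 while the force rose to 39 N, so the block is on the fence. I'll press each end in turn to seat it and compare where the finger stops.

Request:
servo_tool(
  steps=[
    {"x":-10,"y":0,"z":0,"yaw":0},
    {"x":-14,"y":15,"z":0,"yaw":0},
    {"x":-14,"y":35,"z":0,"yaw":0},
    {"x":-15,"y":45,"z":0,"yaw":0},
    {"x":-9,"y":45,"z":0,"yaw":0},
    {"x":-5,"y":45,"z":0,"yaw":0},
    {"x":-3,"y":45,"z":0,"yaw":0},
    {"x":-1,"y":45,"z":0,"yaw":0},
    {"x":1,"y":45,"z":0,"yaw":0},
    {"x":1,"y":45,"z":0,"yaw":0},
  ],
)

```text
time: 11.12
ee_pos: [0.584, -0.0263, 0.0558]
tcp_rot: [-179.8, 2.8, 5.0]
wrist_force: [-29.3, 6.9, 16.7]
opening: 0.0001
```

Request:
servo_tool(
  steps=[
    {"x":-10,"y":0,"z":0,"yaw":0},
    {"x":-12,"y":-25,"z":0,"yaw":0},
    {"x":-8,"y":-55,"z":0,"yaw":0},
    {"x":-6,"y":-80,"z":0,"yaw":0},
    {"x":-4,"y":-95,"z":0,"yaw":0},
    {"x":2,"y":-95,"z":0,"yaw":0},
    {"x":7,"y":-95,"z":0,"yaw":0},
    {"x":10,"y":-95,"z":0,"yaw":0},
    {"x":12,"y":-95,"z":0,"yaw":0},
    {"x":13,"y":-95,"z":0,"yaw":0},
    {"x":13,"y":-95,"z":0,"yaw":0},
  ],
)

```text
time: 12.5
ee_pos: [0.5924, -0.1207, 0.0557]
tcp_rot: [-179.7, 3.4, 5.0]
wrist_force: [-27.5, -2.6, 14.5]
opening: 0.0001
```

The stops give a face slope of -8.4/94.4, or 5.1°, which matches the fence yaw. Now I'll retreat and check.

Request:
servo_tool(
  steps=[
    {"x":-12,"y":0,"z":0,"yaw":0},
    {"x":-30,"y":-3,"z":0,"yaw":0},
    {"x":-40,"y":-10,"z":20,"yaw":0},
    {"x":-40,"y":-20,"z":60,"yaw":0},
    {"x":-40,"y":-30,"z":110,"yaw":0},
    {"x":-50,"y":-50,"z":160,"yaw":0},
    {"x":-90,"y":-90,"z":195,"yaw":0},
    {"x":-130,"y":-130,"z":200,"yaw":0},
    {"x":-170,"y":-180,"z":200,"yaw":0},
    {"x":-210,"y":-230,"z":200,"yaw":0},
    {"x":-250,"y":-280,"z":200,"yaw":0},
    {"x":-250,"y":-280,"z":200,"yaw":0},
  ],
)

```text
time: 14.0
ee_pos: [0.3399, -0.4032, 0.2572]
tcp_rot: [-179.9, 3.4, 4.8]
wrist_force: [0.5, 0.3, 0.3]
opening: 0.0002
```

```bash
python3 look.py 10; python3 - <<'E'
from h import *
f=np.load('pics/top10.npz');g=np.load('pics/top0.npz')
im=f['im']; c=cv2.resize(im[100:195,250:440],None,fx=4.2,fy=4.2,interpolation=cv2.INTER_CUBIC); cv2.imwrite('pics/crop10.png',c[:,:,::-1])
for n,a in dict(new=f,old=g).items():
    P=pts('top',a['im'],a['d'])
    for nm,(r0,r1,c0,c1) in dict(offcut=(222,238,292,310),bear=(214,234,345,364),dog=(214,230,408,426)).items():
        s=P[r0:r1,c0:c1];q=s[s[...,2]>.026];print(n,nm,np.median(q,0).round(3))
E
```

```text
14.0 [ 0.3399 -0.4032  0.2572] [0.5 0.3 0.3]
top fence-frame rect 1030 [-49.4 -45.4] [111.1 139.1] 0.2 [[-105.0, 24.0], [-105.0, -115.0], [6.0, -115.0], [6.0, 24.0]]
scene fence-frame rect 1277 [-52.5 -45.5] [144.  102.3] 89.9 [[-104.0, -117.0], [-1.0, -118.0], [-1.0, 26.0], [-104.0, 27.0]]
new offcut [0.396 0.102 0.071]
new bear [ 0.417 -0.06   0.032]
new dog [ 0.425 -0.237  0.059]
old offcut [0.398 0.104 0.068]
old bear [ 0.417 -0.06   0.032]
old dog [ 0.425 -0.238  0.059]
```

View pics/look10.png

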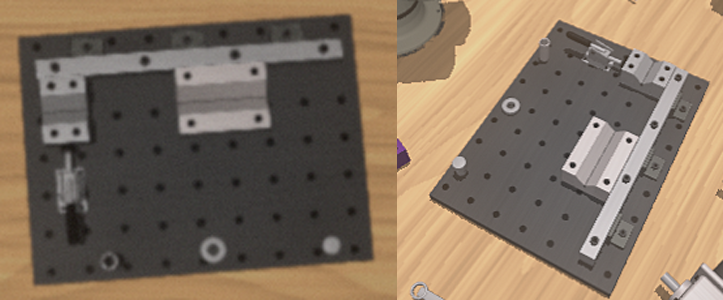

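View pics/crop10.png

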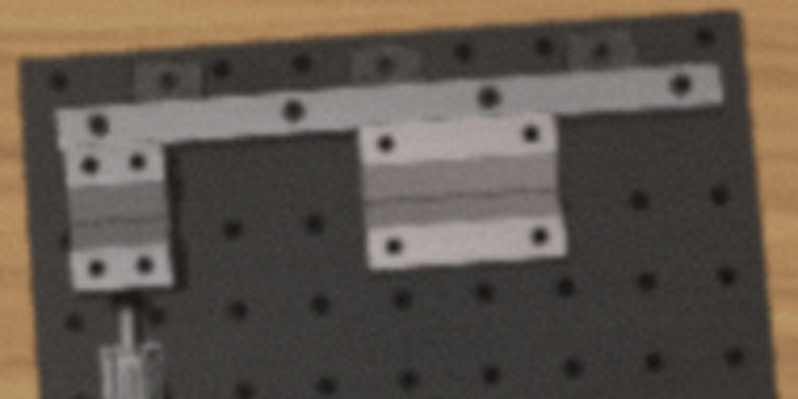

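The block lies flush against the fence (crop, edge from (360,125) to (555,115)). Its groove lines up with the rest's groove at (120,215), the bystanders haven't moved and the arm is clear.

```bash
python3 -c "
from workcell import *
print(job_done())"
```

```text
the job is handed in; nothing more can be done
None
```

The bare-metal V-block is flush against the fence, and I handed the job in at about 14 s of the 67 s allowed. I pushed with closed fingertips on the outside of one long side only: about 75° round at its near corner, then to the fence at the middle. Last, I pressed each end in turn to seat it.

**Flush fit:** In the last views the block sits within 0.2° of the fence line. The two end presses stopped the finger along a line at 5.1°, the same as the fence's measured angle.

**Backing:** The block spans about -116 to +25 mm along the fence, well inside its ±240 mm and clear of the end rest. The two V grooves line up in the picture.

**Everything else:** The offcut, dog and bearing read within about 3 mm of where they started, which is within camera noise. I did not re-measure the caster, driver, wrench, spray can or purple look-alike. The arm is clear, with wrist force near zero.

**Forces:** The highest wrist reading at the end of a move was about 46 N in total, with 39 N of it square to the fence. That was during the fence press.

**Disagreement:** In the final views the top camera puts the block centre 49 mm from the fence face and the scene camera 52.5 mm, against 52 mm expected. The top camera's outline came out too wide (111 mm instead of 104 mm), probably from merging with fence pixels.

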